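# Set the covers of printed sensor cases in a lever press

### The arm

A 7-joint arm with a two-finger parallel gripper is mounted at the origin on the work surface. World frame = base frame: x ahead of the robot, y to its left, z up, the work surface at z = 0. Lengths are in m, angles in rad, forces in N, time in s.
With the tool pointing down it reaches from about 0.425 to 0.825 m from the base axis. Payload 3.6 kg.
Tool frame: the origin (TCP) lies at the very end of the fingers, on their centre line; the grasp point (between the pads) lies 19 mm behind it; z points along the fingers, y is the line along which they close (so a half turn about z gives the same grasp; the last joint's range is limited). The gripper opens to 85 mm and grips with 20 to 120 N. Pads are 22 mm wide; open, the fingers measure 114 mm over their backs; the gripper's body (76 mm by 85 mm) begins 54 mm behind the grasp point. The pads swing forward as they close: fully open they stand 13 mm farther back than shut.
Start: joints at [-1.23, 0.615, -0.013, 1.423, 0.008, 1.103, -0.04], TCP at [0.234, 0.607, 0.231] pointing down, gripper open.
Joint ranges: [-3.12, 3.12], [-0.3, 2.06], [-1.34, 1.32], [0.26, 2.42], [-1.36, 4.5], [0.01, 1.98], [-2.84, 2.84]. Speed limits (rad/s): [2.79, 2.79, 3.14, 3.14, 3.14, 3.14, 3.14].

### API

Orientations are given as a unit quaternion [w, x, y, z].
In Python, from plant import bot gives the robot as it stands. The module is installed in compiled form; this text tells all that it offers.
- The arm moves only by the tool arm_command, never from a script. Its argument "targets" is a list that holds one entry, the list of rows, each a list of 5 numbers: the finger opening in cm, from 0 to 8.54, then the shift along the tool's x, y, z in cm, then the turn about the tool's z in rad. A call has 1 to 20 rows; each row is the pose to reach, as a shift and turn from the pose commanded when the call began, along the tool's axes at that moment; what a row does not reach only later rows make up. A row lasts 1/10 s, in which the tool goes at most 50 mm and 8.59 degrees, less where a joint would pass 70% of its speed; a pose out of reach is approached as far as the arm can. A call with a gripper value outside its range is refused whole. The fingers move at their own pace and stop on an object; "newtons" is the grip in N (left out, the last holds). Time passes only in rows, so rows that repeat a pose let the fingers close. It gives the time, the measured TCP pose, the force, the opening and the grip force at its end, in the units of the state.
- bot.sense(): the state, without advancing time (a new reading comes with each control period).
- bot.snapshot(name): name is "scene" or "top"; returns the picture (400x640x3 uint8, blue, green, red); there is no depth.
- bot.get_calibration(name): a dict with "intrinsics" (3x3 intrinsics, pixels), "k1" (the pictures are not rectified: a ray, as slopes to the right and down, at radius r is drawn at 1 + k1 r^2 times it, then the intrinsics apply), "rvec" (rotation vector, rad) and "tvec" (3), from world to camera coordinates, as OpenCV has them. Camera axes: x right, y down, z forward; pixel columns grow to the right and rows downward; lengths in m; the calibration is good to about 2 mm. A picture is of the moment at which its call begins. get_calibration takes no time and is no camera call.
- bot.sign_off(): hands the job in; it is judged then, once.
The state is a dict: "clock": time; "joints": joint angles; "joint_vel": joint speeds; "joint_efforts": joint torques, N m; "eef_pos": TCP position; "eef_rot": TCP orientation; "force": force on the tool from outside, world axes, zero at the start; "moment": the same for the moment, N m; "grip_width": finger opening in m; "gripper_force": force on a finger pad.
Only numpy, scipy, OpenCV 4.12 (cv2) and the standard library are available. Lean on these libraries where they do the work, as an engineer would, in place of code of your own. Each camera call takes 0.05 s, during which the arm holds its last target. There are 200 camera calls.

### The job

Press the covers onto all the white sensor cases that lie on the dark mat (two or three): draw the press's shuttle out, lay each case cover up and flat in a pocket of its own, push the shuttle fully home, and then, with all the cases under the ram, swing the lever down to its stop and let it come all the way back up. Then draw the shuttle out again and lay all the cases cover up in the grey tray, each flat on the tray's floor. Leave the press with its shuttle pushed fully home and its lever up, and do not disturb the filament spool, the parts organiser or the screwdriver.

Things in the scene. Friction and masses are not known exactly. Their poses are not given: they have to be found in the camera images.
- press: hand-lever press, fixed. Origin: table height, under the middle of its head; x away from the robot (the shuttle comes out along -x), y to the lever's side, z up. Steel bed 310 x 230 x 12 mm, x -220 to +90. Grey head 90 deep (x), 250 wide (y), 112 to 157 mm high, on columns at y +-113. The ram plate under it hangs 70 mm above the table, 22 mm lower at the lever's stop
- shuttle (a joint): how far the aluminium shuttle is drawn out, m: 0 fully home under the head, 0.15 fully out towards the robot (press -x), where all three pockets are clear of the head. It starts nearly home. It slides with about 2 N of friction and stays where it is left. Stops at both ends
- shuttle_grip (a point): on the axis of the shuttle's black grip post: upright cylinder 24 mm in diameter, 18 to 70 mm above the table, 115 mm in front of the middle of the shuttle; this point is 56 mm above the table
- pocket0 (a point): centre of the floor of the shuttle's pocket 0 (on the lever's side); axes as the press, moves with the shuttle. Pocket 92 (x) x 54 (y) mm inside, floor 18 mm above the table, walls 6 mm thick and 8 mm high round it; a case fits with its long side along x. Pockets are 60 mm apart along y
- pocket1 (a point): centre of the floor of the shuttle's pocket 1 (the middle one); axes as the press, moves with the shuttle. Pocket 92 (x) x 54 (y) mm inside, floor 18 mm above the table, walls 6 mm thick and 8 mm high round it; a case fits with its long side along x. Pockets are 60 mm apart along y
- pocket2 (a point): centre of the floor of the shuttle's pocket 2 (on the far side from the lever); axes as the press, moves with the shuttle. Pocket 92 (x) x 54 (y) mm inside, floor 18 mm above the table, walls 6 mm thick and 8 mm high round it; a case fits with its long side along x. Pockets are 60 mm apart along y
- lever (a joint): lever angle, rad: 0 at rest (up), 1.13 at its lower stop. Sprung: the torque grows from 0.5 N m at rest to 1.6 N m at the stop (4 to 13 N at the bar), and it swings back up by itself when let go. To count as at its stop it must pass 1.06
- lever_hinge (a point): point on the lever's axis, which runs along the press's y; 140 mm above the table, 145 mm to +y of the press's origin
- lever_bar (a point): middle of the lever's black grip bar, 24 mm in diameter, 85 long along press y; 130 mm from the lever's axis and 47.5 mm to +y of lever_hinge. At rest the arm points to the robot (press -x) and 40 degrees up (bar 224 mm above the table); it swings down 1.13 rad to 25 degrees below level (bar 86 mm up). Can be pushed down from above
- mat: dark rubber mat, 200 (x) x 260 (y) x 3 mm, fixed; origin in the middle of its underside. The cases start on it. It lies on one side of the press, the tray on the other
- tray: grey open plastic tray, fixed, 140 (x) x 220 (y) x 30 mm outside, walls and floor 5 mm thick; origin in the middle of its underside. Room for three cases side by side along y, their long sides along x
- case1: white printed sensor case, 90 g: base plate 84 (its x) x 46 (y) x 5 mm; on its middle the body 48 (x) x 46 (y) mm with the cover on top, so an 18 mm ear sticks out at each end along x; 28 mm high in all, same either way round. Origin: centre of the underside; z up through the cover. Starts cover up on the mat. May be absent
- case2: white printed sensor case, 90 g: base plate 84 (its x) x 46 (y) x 5 mm; on its middle the body 48 (x) x 46 (y) mm with the cover on top, so an 18 mm ear sticks out at each end along x; 28 mm high in all, same either way round. Origin: centre of the underside; z up through the cover. Starts cover up on the mat. May be absent
- case3: white printed sensor case, 90 g: base plate 84 (its x) x 46 (y) x 5 mm; on its middle the body 48 (x) x 46 (y) mm with the cover on top, so an 18 mm ear sticks out at each end along x; 28 mm high in all, same either way round. Origin: centre of the underside; z up through the cover. Starts cover up on the mat. May be absent
- spool: bystander: white filament spool lying flat, 170 mm in diameter, 60 mm high; origin under its middle
- organiser: bystander: shut parts organiser box with coloured compartments, 120 x 190 x 36 mm; origin under its middle
- driver: bystander: screwdriver lying on the table; origin on its underside
Not all that is in view belongs to the job. Leave any yellow look-alike of the case1 alone.

How it is judged:
By the outcome, as a careful person would: the job done as asked, in the order asked, and still so for the second after the job is handed in, with the robot touching nothing.
Of case1, case2, case3 only 2 to 3 are there at a start; the rules pass over those that are not, and their reading is None.
At some moment in a run one of case1, case2, case3 may be knocked a few centimetres aside while the robot is not near it.
Once in a run the grip may slacken for a moment while it holds something.
It also fails if it takes over 210 s, if anything falls off the work surface, if the arm or the gripper's body presses on something with over 40 N, if the wrist force passes 120 N, or if a joint passes its speed limit or range.

## Working session

There is one attempt and no reset: what is moved stays moved. The work goes in short steps, Python scripts to look and compute and a tool call to move; the robot and the scene stay as the last step left them, time stands still between calls to the robot, and variables do not carry over. Pictures are saved under pics/ and viewed, at most 14 in all, crops included, and the job is handed in when it is done.

Besides the shell and the picture viewer there is one more tool, called as a command line: name --argument value ..., lists and objects as JSON in quotes. arm_command: Moves the arm, as the interface text tells. Its arguments: {"type":"object","properties":{"targets":{"type":"array","items":{"type":"array","items":{"type":"array","items":{"type":"number"}}}},"newtons":{"type":"number"}},"required":["targets"]}

```bash
mkdir -p pics; cat > h.py <<'E'
import numpy as np, cv2
from plant import bot
def cal(n):
    c=bot.get_calibration(n); R=cv2.Rodrigues(np.array(c["rvec"],float))[0]
    return np.array(c["intrinsics"],float),float(c["k1"]),R,np.array(c["tvec"],float).ravel()
def ray(n,uv):
    K,k1,R,t=cal(n); d=np.linalg.solve(K,[uv[0],uv[1],1.])[:2]; s=d.copy()
    for _ in range(20): s=d/(1+k1*(s@s))
    return -R.T@t, R.T@np.array([s[0],s[1],1.])
def onz(n,uv,z):
    c,d=ray(n,uv); return c+d*(z-c[2])/d[2]
def proj(n,p):
    K,k1,R,t=cal(n); q=R@np.asarray(p,float)+t; s=q[:2]/q[2]; s=s*(1+k1*(s@s)); return (K@[s[0],s[1],1])[:2]
def tri(uva,uvb,a="scene",b="top"):
    c1,d1=ray(a,uva); c2,d2=ray(b,uvb); d1/=np.linalg.norm(d1); d2/=np.linalg.norm(d2)
    x=np.linalg.lstsq(np.c_[d1,-d2],c2-c1,rcond=None)[0]; p,q=c1+x[0]*d1,c2+x[1]*d2
    return (p+q)/2, np.linalg.norm(p-q)
E
python3 - <<'E'
from h import *
np.set_printoptions(precision=3,suppress=True)
for n in("scene","top"):
    im=bot.snapshot(n); cv2.imwrite(f"pics/{n}0.png",im); K,k1,R,t=cal(n); print(n,-R.T@t,R[2],K[0,0],k1)
s=bot.sense(); print(s["eef_pos"],s["eef_rot"],s["clock"])
E
```

```text
scene [ 1.485 -0.175  1.128] [-0.713  0.073 -0.697] 512.350646504775 -0.04916115605272453
top [ 0.328 -0.05   1.833] [ 0.1   -0.015 -0.995] 503.073218136302 -0.11291411075663704
[0.233 0.606 0.23 ] [-0.     0.183  0.983 -0.001] 0.1
```

View pics/scene0.png

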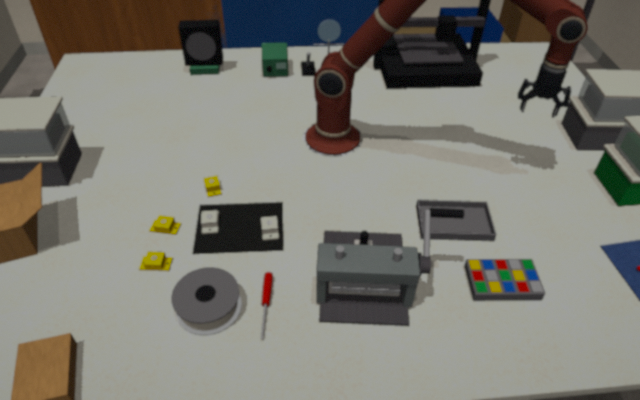

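View pics/top0.png

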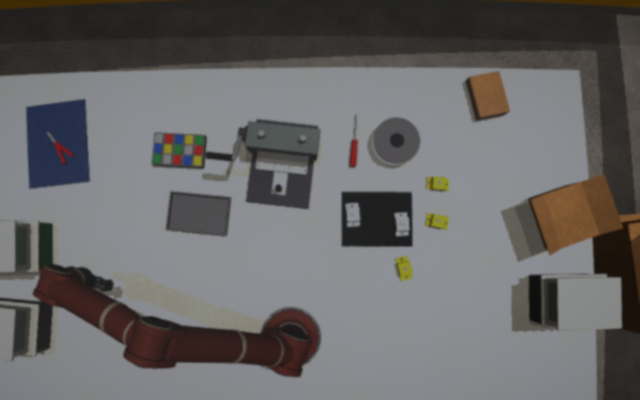

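Scene: white cases on the dark mat at (209,221) and (269,228). Yellow look-alikes are at (213,185), (165,225) and (155,260), off the mat. The press head is at (367,260), the tray at (455,220). In the top view the cases are at (352,214) and (402,223), the yellow ones at (437,184), (437,221) and (404,268), the shuttle post at (279,187), the lever bar at (218,155), and the tray at (198,213). I choose the two white ones on the mat.

```bash
python3 - <<'E'
from h import *
np.set_printoptions(precision=4,suppress=True)
im={n:bot.snapshot(n) for n in("scene","top")}
a=cv2.resize(im["top"][105:260,145:425],None,fx=2.8,fy=2.8,interpolation=cv2.INTER_CUBIC)
b=cv2.resize(im["scene"][170:330,180:460],None,fx=2,fy=2,interpolation=cv2.INTER_CUBIC)
cv2.imwrite("pics/crop_top.png",a); cv2.imwrite("pics/crop_scene.png",b)
g=cv2.cvtColor(im["top"],cv2.COLOR_BGR2GRAY)
def rects(n,roi,lo,hi,z):
    x0,y0,x1,y1=roi; g=cv2.cvtColor(im[n],cv2.COLOR_BGR2GRAY)[y0:y1,x0:x1]
    m=cv2.inRange(g,lo,hi)
    for c in cv2.findContours(m,cv2.RETR_EXTERNAL,cv2.CHAIN_APPROX_NONE)[0]:
        if cv2.contourArea(c)<40: continue
        w=np.array([onz(n,p[0]+[x0,y0],z)[:2] for p in c])
        r=cv2.minAreaRect((w*1000).astype(np.float32)); M=cv2.moments(c)
        print(n,"pix",M['m10']/M['m00']+x0,M['m01']/M['m00']+y0,"rect",r)
print("cases"); rects("top",(343,195,412,244),100,255,.02); rects("scene",(198,206,282,246),90,255,.02)
print("mat"); rects("top",(325,180,425,255),0,60,.003)
print("tray"); rects("top",(160,185,240,242),0,110,.03)
print("bed"); rects("top",(235,110,330,215),0,110,.012)
E
```

```text
cases
top pix 401.75103734439836 223.61549100968188 rect ((400.1361083984375, -405.921630859375), (47.59407043457031, 79.74591064453125), 89.2542724609375)
top pix 352.58554873892297 214.01976823449215 rect ((438.41888427734375, -228.47607421875), (81.1352767944336, 45.69136047363281), 2.5022387504577637)
scene pix 269.3519334312286 227.27655408712678 rect ((451.08148193359375, -230.940673828125), (93.31237030029297, 48.438812255859375), 1.972455620765686)
scene pix 209.10680576254347 221.0019870839543 rect ((414.4238586425781, -408.613037109375), (95.04656982421875, 50.975318908691406), 3.4511640071868896)
mat
top pix 376.45700510227965 219.0286944717502 rect ((420.92681884765625, -317.957763671875), (254.40057373046875, 190.80410766601562), 89.11599731445312)
tray
top pix 198.17362120268493 213.3901460106567 rect ((446.4443054199219, 328.7621154785156), (226.06781005859375, 145.91299438476562), 83.81756591796875)
bed
top pix 278.47017692852086 161.1962066525124 rect ((632.0182495117188, 53.72407531738281), (306.6970520019531, 313.7386169433594), 82.77359008789062)
```

View pics/crop_top.png

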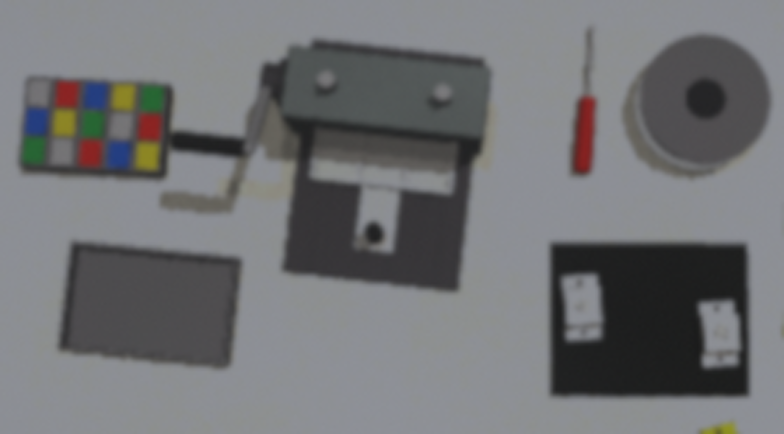

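View pics/crop_scene.png

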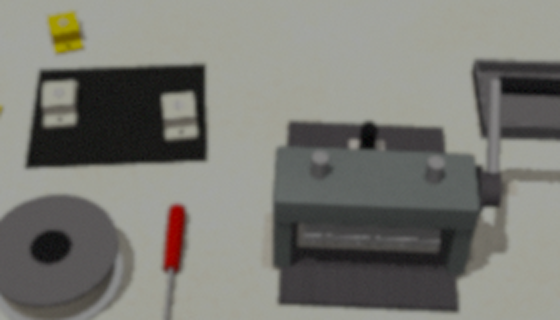

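The crops show two white cases on the mat, cover up with their long sides roughly along world x. In the top crop the covers are at (583,307) and (720,326), the post top at (374,232), and the bed's front corners at (283,270) and (459,291). The yellow one is separate, off the mat.

```bash
cat >> h.py <<'E'
def go(x,y,z,a=0.):
    """shift in tool axes (cm) and turn so that tool y lies at world yaw a+90deg (tool x = -(cos a, sin a))"""
    from scipy.spatial.transform import Rotation as Ro
    s=bot.sense(); q=s["eef_rot"]; R=Ro.from_quat([q[1],q[2],q[3],q[0]]).as_matrix()
    d=R.T@(np.array([x,y,z])-s["eef_pos"])*100
    cur=np.arctan2(R[1,0],R[0,0]); t=-(a+np.pi-cur); t=(t+np.pi)%(2*np.pi)-np.pi
    return np.round(d,2),round(t,3)
E
python3 - <<'E'
from h import *
np.set_printoptions(precision=4,suppress=True)
T=lambda u,v:(u/2.8+145-.3,v/2.8+105-.3); S=lambda u,v:(u/2+180-.25,v/2+170-.25)
print("caseA",tri(S(60,91),T(720,326))); print("caseB",tri(S(179,104),T(583,307)))
print("post",tri(S(369,127),T(374,232)))
A,B=onz("top",T(283,270),.012),onz("top",T(459,291),.012); u=(A-B)[:2];
print("bed front",A,B,np.linalg.norm(u),"yaw",np.arctan2(-u[0],u[1]))
C,D=onz("top",T(283,119),.157),onz("top",T(487,138),.157);v=(C-D)[:2]; print("head front",C,D,np.linalg.norm(v),np.arctan2(-v[0],v[1]))
C,D=onz("top",T(291,45),.157),onz("top",T(491,65),.157);v=(C-D)[:2]; print("head rear",C,D,np.linalg.norm(v))
print("bar",onz("top",T(162,198),.224),onz("top",T(232,207),.224))
print("shuttle front plate",[onz("top",T(*p),.026)[:2] for p in((309,178),(453,193))])
for p in((70,243),(241,259),(229,367),(59,350)): print("tray",onz("top",T(*p),.03))
print("tray floor-h check",tri(S(474,62),T(59,350)))
E
```

```text
caseA (array([ 0.4096, -0.4043,  0.0387]), np.float64(0.001657468713151668))
caseB (array([ 0.4369, -0.2296,  0.0277]), np.float64(0.0018150476130538095))
post (array([0.5326, 0.0368, 0.0635]), np.float64(0.0009929033724787012))
bed front [0.4904 0.1583 0.012 ] [ 0.4605 -0.0697  0.012 ] 0.22999766443174763 yaw -0.13004331733793598
head front [0.6606 0.142  0.157 ] [ 0.6346 -0.1042  0.157 ] 0.24757422341104937 -0.10519536619190885
head rear [0.7521 0.1326 0.157 ] [ 0.7246 -0.1103  0.157 ] 0.24452813749273603
bar [0.5565 0.2743 0.224 ] [0.545 0.193 0.224]
shuttle front plate [array([0.6084, 0.1231]), array([ 0.5868, -0.0633])]
tray [0.5268 0.433  0.03  ]
tray [0.5035 0.2104 0.03  ]
tray [0.3651 0.2256 0.03  ]
tray [0.3886 0.4455 0.03  ]
tray floor-h check (array([0.3783, 0.3301, 0.0491]), np.float64(0.21311808282905872))
```

```bash
python3 - <<'E'
from h import *
print(go(.533,.0365,.20,-.115))
T=lambda u,v:(u/2.8+145-.3,v/2.8+105-.3)
print("bar",onz("top",T(172,141),.224),onz("top",T(245,147),.224))
E
```

```text
(array([-48.42, -42.38,   3.13]), np.float64(-0.253))
bar [0.62308505 0.26344414 0.224     ] [0.61490945 0.17833681 0.224     ]
```

arm_command --targets '[[[6,-12,-10.6,0.8,-0.1],[6,-24,-21,1.6,-0.15],[6,-48.4,-42.4,3.1,-0.253],[6,-48.4,-42.4,3.1,-0.253],[6,-48.4,-42.4,3.1,-0.253],[6,-48.4,-42.4,3.1,-0.253],[6,-48.4,-42.4,3.1,-0.253],[6,-48.4,-42.4,3.1,-0.253],[6,-48.4,-42.4,3.1,-0.253],[6,-48.4,-42.4,3.1,-0.253],[6,-48.4,-42.4,3.1,-0.253],[6,-48.4,-42.4,3.1,-0.253],[6,-48.4,-42.4,3.1,-0.253],[6,-48.4,-42.4,3.1,-0.253],[6,-48.4,-42.4,3.1,-0.253],[6,-48.4,-42.4,3.1,-0.253],[6,-48.4,-42.4,3.1,-0.253],[6,-48.4,-42.4,3.1,-0.253],[6,-48.4,-42.4,3.1,-0.253],[6,-48.4,-42.4,3.1,-0.253]]]'

```text
clock: 2.2
eef_pos: [0.5328, 0.0374, 0.2004]
eef_rot: [0.0, 0.057, 0.998, 0.0]
force: [1.2, 1.0, 0.4]
grip_width: 0.0599
gripper_force: 0.0
```

arm_command --targets '[[[6,0,0,4,0],[6,0,0,8,0],[6,0,0,11,0],[6,0,0,13,0],[6,0,0,14.5,0],[6,0,0,15.5,0],[6,0,0,16.3,0],[6,0,0,16.3,0],[1,0,0,16.3,0],[1,0,0,16.3,0],[1,0,0,16.3,0],[1,0,0,16.3,0],[1,0,0,16.3,0],[1,0,0,16.3,0]]]' --newtons 40

```text
clock: 3.6
eef_pos: [0.5334, 0.0366, 0.0382]
eef_rot: [0.001, 0.057, 0.998, -0.0]
force: [-0.7, -1.6, 5.6]
grip_width: 0.0231
gripper_force: 39.2
```

Gripped the post (23 mm). Drawing the shuttle out.

arm_command --targets '[[[1,1,0,0,0],[1,2,0,0,0],[1,3,0,0,0],[1,4,0,0,0],[1,5,0,0,0],[1,6,0,0,0],[1,7,0,0,0],[1,8,0,0,0],[1,9,0,0,0],[1,9.5,0,0,0],[1,9.9,0,0,0],[1,10.2,0,0,0],[1,10.5,0,0,0],[1,10.5,0,0,0],[1,10.5,0,0,0]]]'

```text
clock: 5.1
eef_pos: [0.4302, 0.0497, 0.0381]
eef_rot: [0.002, 0.057, 0.998, 0.001]
force: [3.2, 0.4, 6.9]
grip_width: 0.0228
gripper_force: 40.3
```

arm_command --targets '[[[1,0.3,0,0,0],[1,0.6,0,0,0],[1,0.6,0,0,0],[1,0.6,0,0,0]]]'

```text
clock: 5.5
eef_pos: [0.4303, 0.0497, 0.0382]
eef_rot: [0.008, 0.058, 0.998, 0.001]
force: [11.2, -0.9, -2.0]
grip_width: 0.023
gripper_force: 39.9
```

arm_command --targets '[[[1,-0.5,0,0,0],[1,-0.5,0,0,0],[5,-0.5,0,0,0],[5,-0.5,0,0,0],[5,-0.5,0,0,0],[5,-0.5,0,-3,0],[5,-0.5,0,-7,0],[5,-0.5,0,-12,0],[5,-0.5,0,-16.5,0],[5,-0.5,5,-16.5,0],[5,-0.5,10,-16.5,0],[5,-0.5,15,-16.5,0],[5,-0.5,20,-16.5,0],[5,-0.5,20,-16.5,0]]]'

```text
clock: 6.9
eef_pos: [0.4483, 0.2566, 0.2017]
eef_rot: [-0.001, 0.051, 0.999, 0.003]
force: [0.4, -0.2, 0.2]
grip_width: 0.0498
gripper_force: 0.0
```

```bash
python3 - <<'E'
from h import *
np.set_printoptions(precision=4,suppress=True)
im=bot.snapshot("top"); print(bot.sense()["eef_pos"])
a=cv2.resize(im[145:245,225:420],None,fx=4,fy=4,interpolation=cv2.INTER_CUBIC)
cv2.imwrite("pics/top2.png",a)
E
```

```text
[0.4485 0.2516 0.2013]
```

View pics/top2.png

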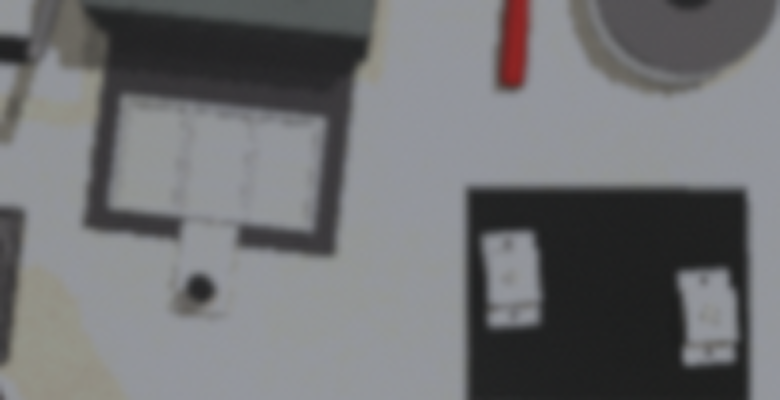

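The shuttle block is fully out, with corners in the crop at about (120,95), (328,117), (315,232) and (108,208). The cases' ear holes are at (507,244)/(513,317) and (704,281)/(709,353).

```bash
cat > m.py <<'E'
from h import *
from sys import argv
np.set_printoptions(precision=4,suppress=True)
def rects(im,n,roi,lo,z,amin=40,quiet=0):
    x0,y0,x1,y1=roi; g=cv2.resize(cv2.cvtColor(im,cv2.COLOR_BGR2GRAY)[y0:y1,x0:x1],None,fx=4,fy=4,interpolation=cv2.INTER_CUBIC)
    out=[]
    for c in cv2.findContours(cv2.inRange(g,lo,255),cv2.RETR_EXTERNAL,cv2.CHAIN_APPROX_NONE)[0]:
        if cv2.contourArea(c)<amin*16: continue
        w=np.array([onz(n,(p[0]+.5)/4-.5+[x0,y0],z)[:2] for p in c]); r=cv2.minAreaRect((w*1000).astype(np.float32))
        out.append(r); print(n,np.array(r[0]),np.array(r[1]),r[2])
    return out
E
python3 - <<'E'
from m import *
im=bot.snapshot("top")
P=lambda u,v:((u+.5)/4-.5+225,(v+.5)/4-.5+145)
for n,h in {"A":((704,281),(709,353)),"B":((507,244),(513,317))}.items():
    a,b=[onz("top",P(*q),.008) for q in h]; d=a-b; print(n,(a+b)/2,np.arctan2(d[1],d[0]),np.linalg.norm(d))
rects(im,"top",(345,198,411,244),90,.012)
q=[onz("top",P(*p),.026)[:2] for p in((120,95),(328,117),(315,232),(108,208))]; print(np.array(q),np.mean(q,0)); 
print("post",onz("top",P(201,288),.07))
print(go(.4,-.406,.15,.05))
E
```

```text
A [ 0.4011 -0.407   0.008 ] 0.04193953142783022 0.06577932443614774
B [ 0.4367 -0.2278  0.008 ] 0.062229072802548996 0.06668742153959838
top [ 401.1358 -408.2736] [86.0541 52.4394] 2.258413553237915
top [ 438.141  -229.3301] [86.1423 49.9972] 3.5662450790405273
[[ 0.6081  0.1247]
 [ 0.5859 -0.0638]
 [ 0.4814 -0.0509]
 [ 0.5052  0.1356]] [0.5451 0.0364]
post [0.4295 0.0496 0.07  ]
(array([ -2.42, -65.56,   5.25]), np.float64(-0.161))
```

arm_command --targets '[[[7,0,-5,0,-0.05],[7,0,-30,0,-0.15],[7,0,-30,0,-0.153],[7,0,-30,0,-0.153],[7,0,-30,0,-0.153],[7,0,-30,0,-0.153],[7,-2.3,-65.7,5.25,-0.153],[7,-2.3,-65.7,5.25,-0.153],[7,-2.3,-65.7,5.25,-0.153],[7,-2.3,-65.7,5.25,-0.153],[7,-2.3,-65.7,5.25,-0.153],[7,-2.3,-65.7,5.25,-0.153],[7,-2.3,-65.7,5.25,-0.153],[7,-2.3,-65.7,5.25,-0.153],[7,-2.3,-65.7,5.25,-0.153],[7,-2.3,-65.7,5.25,-0.153],[7,-2.3,-65.7,5.25,-0.153],[7,-2.3,-65.7,5.25,-0.153]]]'

```text
clock: 8.8
eef_pos: [0.3987, -0.4057, 0.1502]
eef_rot: [0.0, -0.021, 1.0, 0.0]
force: [-0.3, -0.0, 0.3]
grip_width: 0.0702
gripper_force: 0.0
```

```bash
python3 - <<'E'
from m import *
im=bot.snapshot("top")
rects(im,"top",(345,198,411,244),90,.012)
print(go(.401,-.407,.013,.042), bot.sense()["joints"])
E
```

```text
top [ 431.6107 -404.1436] [24.7281 46.588 ] 2.2452619075775146
top [ 438.1944 -229.3876] [86.1955 50.1048] 3.44453501701355
(array([-0.22, -0.11, 13.72]), np.float64(-0.001)) [ 0.7447  0.5807  0.0182  1.7618 -0.0147  0.7993  2.3817]
```

arm_command --targets '[[[7,-0.2,-0.1,4,0],[7,-0.2,-0.1,8,0],[7,-0.2,-0.1,11,0],[7,-0.2,-0.1,12.5,0],[7,-0.2,-0.1,13.7,0],[7,-0.2,-0.1,13.7,0],[3,-0.2,-0.1,13.7,0],[3,-0.2,-0.1,13.7,0],[3,-0.2,-0.1,13.7,0],[3,-0.2,-0.1,13.7,0],[3,-0.2,-0.1,13.7,0]]]' --newtons 50

```text
clock: 9.95
eef_pos: [0.4011, -0.4094, 0.0143]
eef_rot: [0.001, -0.019, 1.0, -0.001]
force: [0.3, 0.2, 7.2]
grip_width: 0.0452
gripper_force: 54.0
```

arm_command --targets '[[[3,0,0,-2,0],[3,0,0,-5,0],[3,0,0,-9,0],[3,0,0,-12,0],[3,0,0,-12,0]]]'

```text
clock: 10.45
eef_pos: [0.4022, -0.4108, 0.1374]
eef_rot: [0.003, -0.019, 1.0, -0.004]
force: [0.8, -0.8, -1.2]
grip_width: 0.0444
gripper_force: 53.3
```

```bash
python3 - <<'E'
from m import *
s=bot.sense(); print(s["grip_width"],s["gripper_force"],s["eef_pos"],go(.5517,.096,.10,-.117))
E
```

```text
0.04440690205836172 53.303462862968445 [ 0.4022 -0.4108  0.1374] (array([-16.84,  50.1 ,   3.49]), np.float64(0.155))
```

arm_command --targets '[[[3,-1,3,0,0.02],[3,-2,6,0,0.04],[3,-3,9.5,0,0.06],[3,-4,13,0,0.08],[3,-5,16.5,0,0.1],[3,-6.5,20,0,0.12],[3,-8,23.5,0,0.14],[3,-9.5,27,0,0.155],[3,-11,31,0,0.155],[3,-12.5,35,0,0.155],[3,-14,39,0,0.155],[3,-15,43,0,0.155],[3,-16,46,0,0.155],[3,-16.5,48.5,1,0.155],[3,-16.8,50.1,2,0.155],[3,-16.8,50.1,3,0.155],[3,-16.8,50.1,3,0.155],[3,-16.8,50.1,3,0.155]]]'

```text
clock: 12.25
eef_pos: [0.5483, 0.0957, 0.1022]
eef_rot: [-0.001, 0.06, 0.998, -0.001]
force: [1.3, 0.9, -1.6]
grip_width: 0.0449
gripper_force: 53.2
```

```bash
python3 - <<'E'
from m import *
im=bot.snapshot("top"); sc=bot.snapshot("scene"); s=bot.sense(); print(s["grip_width"],s["gripper_force"],s["eef_pos"],go(.5517,.096,.03,-.117))
a=cv2.resize(im[145:245,225:420],None,fx=4,fy=4,interpolation=cv2.INTER_CUBIC)
b=cv2.resize(sc[170:320,320:480],None,fx=4,fy=4,interpolation=cv2.INTER_CUBIC)[:400]
cv2.imwrite("pics/v3.png",np.hstack([a[:,:400],b[:,:400]]))
E
```

```text
0.04450253261771396 53.21393430233002 [0.5491 0.0963 0.1031] (array([-0.26,  0.01,  7.31]), np.float64(-0.003))
```

View pics/v3.png

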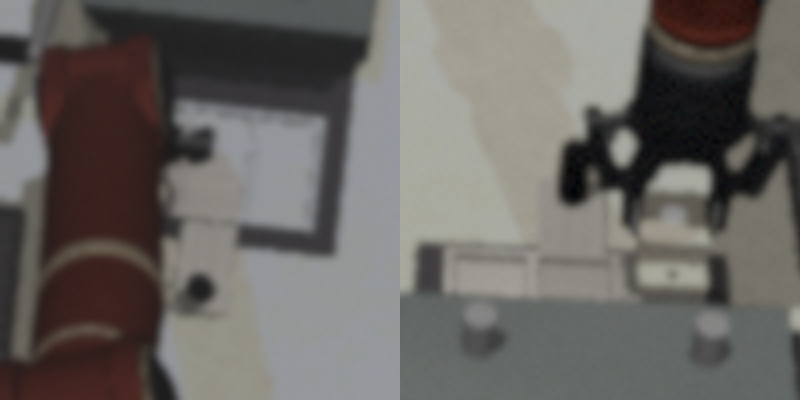

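The case is held level in the fingers, at (675,220) in the right-hand crop, above pocket 0.

arm_command --targets '[[[3,-0.1,0,2,0],[3,-0.2,0,4,0],[3,-0.2,0,5,0],[3,-0.2,0,5,0],[3,-0.2,0,5,0],[3,-0.2,0,5,0]]]'

```text
clock: 12.95
eef_pos: [0.5517, 0.0982, 0.0538]
eef_rot: [0.001, 0.058, 0.998, 0.0]
force: [0.5, 0.8, -1.9]
grip_width: 0.045
gripper_force: 53.2
```

```bash
python3 - <<'E'
from m import *
sc=bot.snapshot("scene"); s=bot.sense(); print(s["grip_width"],s["eef_pos"],go(.5517,.096,.03,-.117))
R=lambda p:proj("scene",p)
b=cv2.resize(sc[200:260,340:440],None,fx=8,fy=8,interpolation=cv2.INTER_CUBIC)
cv2.imwrite("pics/v4.png",b)
E
```

```text
0.045125323219183736 [0.5516 0.0983 0.0538] (array([-0.03, -0.23,  2.38]), np.float64(0.0))
```

View pics/v4.png

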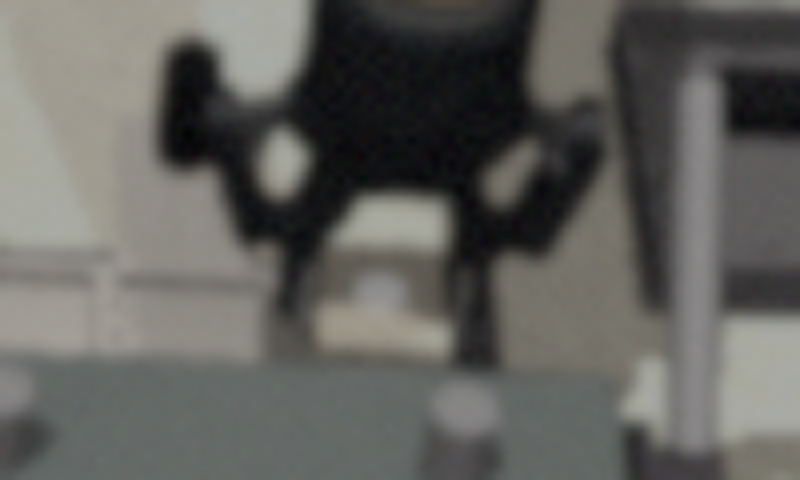

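The case (380,290) is still level and held. Correct 2 mm sideways and lower.

arm_command --targets '[[[3,0,-0.2,0.3,0],[3,0,-0.2,0.8,0],[3,0,-0.2,1.3,0],[3,0,-0.2,1.7,0],[3,0,-0.2,2.0,0],[3,0,-0.2,2.0,0],[3,0,-0.2,2.0,0]]]'

```text
clock: 13.7
eef_pos: [0.5506, 0.0963, 0.0327]
eef_rot: [-0.0, 0.058, 0.998, -0.0]
force: [0.5, 0.8, -0.5]
grip_width: 0.0452
gripper_force: 53.2
```

arm_command --targets '[[[3,0,0,0.2,0],[3,0,0,0.3,0],[3,0,0,0.3,0],[5.8,0,0,0.3,0],[5.8,0,0,0.3,0],[5.8,0,0,0.3,0],[5.8,0,0,-1,0],[5.8,0,0,-4,0],[5.8,0,0,-8,0],[5.8,0,0,-11,0],[5.8,0,0,-11,0]]]'

```text
clock: 14.8
eef_pos: [0.5541, 0.0966, 0.1484]
eef_rot: [0.005, 0.058, 0.998, 0.001]
force: [-0.4, -0.4, -0.1]
grip_width: 0.058
gripper_force: 0.0
```

```bash
python3 - <<'E'
from m import *
s=bot.sense(); print(s["grip_width"],s["eef_pos"],go(.437,-.2285,.15,.06))
E
```

```text
0.0579648269855035 [0.5541 0.0966 0.1484] (array([  7.83, -33.66,  -0.35]), np.float64(-0.177))
```

arm_command --targets '[[[7,1,-4,0,-0.1],[7,2,-8,0,-0.177],[7,3,-12,0,-0.177],[7,4,-16,0,-0.177],[7,5,-20,0,-0.177],[7,6,-24,0,-0.177],[7,7,-28,0,-0.177],[7,7.8,-31,0,-0.177],[7,7.8,-33.7,0,-0.177],[7,7.8,-33.7,0,-0.177],[7,7.8,-33.7,0,-0.177],[7,7.8,-33.7,0,-0.177]]]'

```text
clock: 16.0
eef_pos: [0.4341, -0.2279, 0.1427]
eef_rot: [-0.0, -0.031, 1.0, 0.001]
force: [-0.1, -0.1, 0.5]
grip_width: 0.0701
gripper_force: 0.0
```

```bash
python3 - <<'E'
from m import *
im=bot.snapshot("top"); sc=bot.snapshot("scene"); s=bot.sense(); print(s["joints"],s["eef_pos"],go(.437,-.2285,.013,.06))
a=cv2.resize(im[145:245,240:420],None,fx=4,fy=4,interpolation=cv2.INTER_CUBIC)
cv2.imwrite("pics/v5.png",a); rects(sc,"scene",(198,206,282,246),90,.012)
E
```

```text
[ 0.4113  0.4911  0.0398  1.9831 -0.0314  0.6685  2.1047] [ 0.4343 -0.2278  0.1428] (array([-0.27, -0.1 , 12.98]), np.float64(0.003))
scene [ 445.6055 -231.3313] [91.5666 50.9089] 2.970376491546631
```

View pics/v5.png

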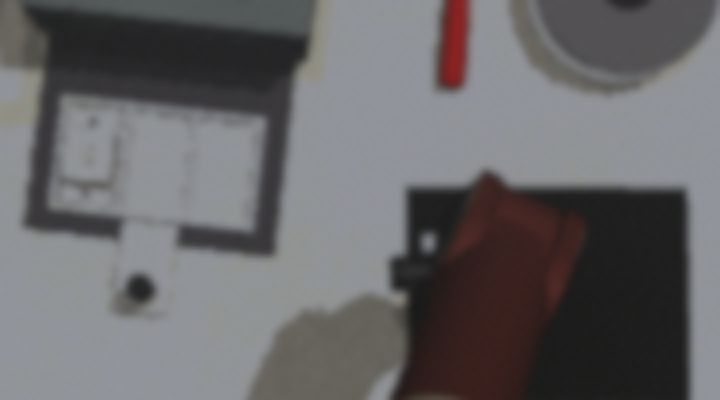

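The first case lies in pocket 0, with ear holes at (95,121) and (84,193). The second is still on the mat under the gripper (427,240).

arm_command --targets '[[[7,-0.25,-0.1,4,0],[7,-0.25,-0.1,8,0],[7,-0.25,-0.1,11,0],[7,-0.25,-0.1,12.2,0],[7,-0.25,-0.1,12.9,0],[7,-0.25,-0.1,12.9,0],[3,-0.25,-0.1,12.9,0],[3,-0.25,-0.1,12.9,0],[3,-0.25,-0.1,12.9,0],[3,-0.25,-0.1,12.9,0],[3,-0.25,-0.1,12.9,0]]]'

```text
clock: 17.2
eef_pos: [0.4374, -0.2306, 0.0154]
eef_rot: [0.001, -0.03, 1.0, -0.001]
force: [-0.9, 0.8, 5.6]
grip_width: 0.0444
gripper_force: 52.7
```

arm_command --targets '[[[3,0,0,-2,0],[3,0,0,-5,0],[3,0,0,-9,0],[3,0,0,-10,0],[3,0,0,-10,0],[3,0,0,-10,0]]]'

```text
clock: 17.8
eef_pos: [0.4357, -0.2298, 0.1133]
eef_rot: [-0.001, -0.03, 1.0, 0.0]
force: [0.5, -0.4, -0.7]
grip_width: 0.0443
gripper_force: 51.9
```

```bash
python3 - <<'E'
from m import *
s=bot.sense(); print(s["grip_width"],s["eef_pos"],go(.5379,-.0232,.08,-.117))
E
```

```text
0.04432899349962306 [ 0.4357 -0.2298  0.1133] (array([-11.45,  20.01,   3.32]), np.float64(0.177))
```

arm_command --targets '[[[3,-1.5,2.5,0,0.05],[3,-3,5,0,0.1],[3,-4.5,8,0,0.15],[3,-6,11,0,0.177],[3,-7.5,14,0,0.177],[3,-9.5,17,0,0.177],[3,-10.8,19,0,0.177],[3,-11.4,20,1.5,0.177],[3,-11.4,20,3.3,0.177],[3,-11.4,20,4.3,0.177],[3,-11.4,20,4.3,0.177],[3,-11.4,20,4.3,0.177],[3,-11.4,20,4.3,0.177]]]'

```text
clock: 19.1
eef_pos: [0.5384, -0.0245, 0.0712]
eef_rot: [0.0, 0.059, 0.998, -0.0]
force: [0.8, 0.7, -1.6]
grip_width: 0.0447
gripper_force: 51.8
```

```bash
python3 - <<'E'
from m import *
s=bot.sense(); print(s["grip_width"],s["eef_pos"],go(.5379,-.0232,.0335,-.117))
E
```

```text
0.04470953705514757 [ 0.5384 -0.0245  0.0712] (array([0.07, 0.13, 3.77]), np.float64(-0.001))
```

arm_command --targets '[[[3,0.1,0.1,1,0],[3,0.1,0.1,2,0],[3,0.1,0.1,2.8,0],[3,0.1,0.1,3.3,0],[3,0.1,0.1,3.7,0],[3,0.1,0.1,3.7,0],[3,0.1,0.1,3.7,0]]]'

```text
clock: 19.8
eef_pos: [0.5375, -0.0226, 0.0338]
eef_rot: [0.0, 0.058, 0.998, -0.0]
force: [-0.0, -0.6, -1.3]
grip_width: 0.0445
gripper_force: 51.8
```

arm_command --targets '[[[3,0,0,0.2,0],[3,0,0,0.3,0],[3,0,0,0.3,0],[5.8,0,0,0.3,0],[5.8,0,0,0.3,0],[5.8,0,0,0.3,0],[5.8,0,0,-1,0],[5.8,0,0,-4,0],[5.8,0,0,-8,0],[5.8,0,0,-11,0],[5.8,3,-4,-11,0],[5.8,7,-8,-11,0],[5.8,10,-12,-11,0],[5.8,10,-16,-11,0],[5.8,10,-20,-11,0],[5.8,10,-24,-11,0],[5.8,10,-24,-11,0]]]'

```text
clock: 21.5
eef_pos: [0.4085, -0.2567, 0.1453]
eef_rot: [0.001, 0.064, 0.998, -0.003]
force: [0.2, 0.9, 0.3]
grip_width: 0.0579
gripper_force: 0.0
```

```bash
python3 - <<'E'
from m import *
im=bot.snapshot("top"); sc=bot.snapshot("scene"); s=bot.sense(); print(s["eef_pos"],go(.4305,.0497,.15,-.117))
a=cv2.resize(im[160:230,235:335],None,fx=5,fy=5,interpolation=cv2.INTER_CUBIC)
b=cv2.resize(sc[210:280,325:425],None,fx=3,fy=3,interpolation=cv2.INTER_CUBIC)
b=np.vstack([b,np.zeros((140,300,3),np.uint8)])
cv2.imwrite("pics/v6.png",np.hstack([a,b]))
E
```

```text
[ 0.4097 -0.2502  0.1445] (array([ 1.51, 30.03, -0.56]), np.float64(-0.003))
```

View pics/v6.png

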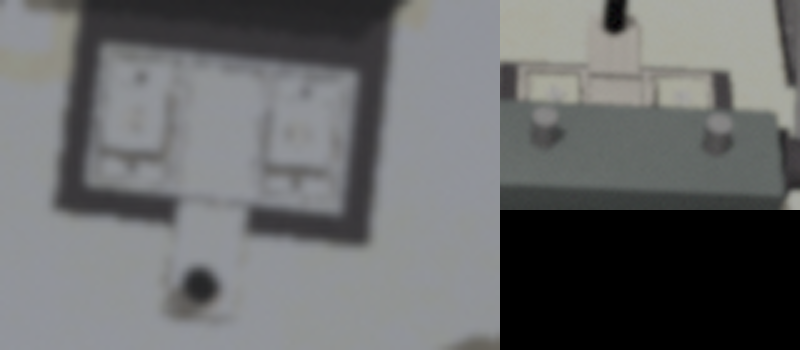

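Both cases sit inside the walls of pockets 0 and 2, at (135,110) and (300,135), both level. The post is at (200,285). Now push the shuttle home.

arm_command --targets '[[[5.8,1.5,5,-0.5,0],[5.8,1.5,10,-0.5,0],[5.8,1.5,15,-0.5,0],[5.8,1.5,20,-0.5,0],[5.8,1.5,25,-0.5,0],[5.8,1.5,28,-0.5,0],[5.8,1.5,30,-0.5,0],[5.8,1.5,30,-0.5,0],[5.8,1.5,30,-0.5,0],[5.8,1.5,30,3,0],[5.8,1.5,30,6,0],[5.8,1.5,30,8.5,0],[5.8,1.5,30,10.2,0],[5.8,1.5,30,10.7,0],[5.8,1.5,30,10.7,0],[1,1.5,30,10.7,0],[1,1.5,30,10.7,0],[1,1.5,30,10.7,0],[1,1.5,30,10.7,0],[1,1.5,30,10.7,0]]]' --newtons 40

```text
clock: 23.6
eef_pos: [0.4306, 0.0496, 0.0379]
eef_rot: [0.001, 0.059, 0.998, -0.0]
force: [-0.6, -2.2, 7.3]
grip_width: 0.0226
gripper_force: 39.1
```

arm_command --targets '[[[1,-0.5,0,0,0],[1,-1.3,0,0,0],[1,-2.2,0,0,0],[1,-3.1,0,0,0],[1,-4,0,0,0],[1,-5,0,0,0],[1,-6,0,0,0],[1,-7,0,0,0],[1,-8,0,0,0],[1,-9,0,0,0],[1,-10,0,0,0],[1,-11,0,0,0],[1,-12,0,0,0],[1,-13,0,0,0],[1,-13.8,0,0,0],[1,-14.4,0,0,0],[1,-14.8,0,0,0],[1,-15.2,0,0,0],[1,-15.4,0,0,0],[1,-15.4,0,0,0]]]'

```text
clock: 25.6
eef_pos: [0.5793, 0.0308, 0.0379]
eef_rot: [-0.004, 0.059, 0.998, -0.001]
force: [-8.2, -2.4, 10.1]
grip_width: 0.0233
gripper_force: 39.8
```

arm_command --targets '[[[1,0.3,0,0,0],[1,0.3,0,0,0],[5,0.3,0,0,0],[5,0.3,0,0,0],[5,0.3,0,0,0],[5,0.3,0,-3,0],[5,0.3,0,-7,0],[3,0.3,0,-11,0],[1,0.3,0,-15,0],[0,0.3,0,-20,0],[0,0.3,0,-24.5,0],[0,0.3,0,-24.5,0],[0,0.3,0,-24.5,0]]]'

```text
clock: 26.9
eef_pos: [0.5805, 0.0333, 0.2829]
eef_rot: [0.001, 0.058, 0.998, 0.0]
force: [-0.3, 0.4, -1.4]
grip_width: -0.0001
gripper_force: 0.0
```

```bash
python3 - <<'E'
from m import *
im=bot.snapshot("top")
s=bot.sense(); print(s["eef_pos"],s["force"],s["grip_width"],go(.618,.225,.26,-.12))
g=im[105:215,200:330]; cv2.imwrite("pics/v7.png",cv2.resize(g,None,fx=4,fy=4,interpolation=cv2.INTER_CUBIC))
E
```

```text
[0.5795 0.0333 0.2812] [-0.5698  0.0162 -0.5632] -0.0001341338864061173 (array([-1.6 , 19.49,  2.12]), np.float64(0.004))
```

View pics/v7.png

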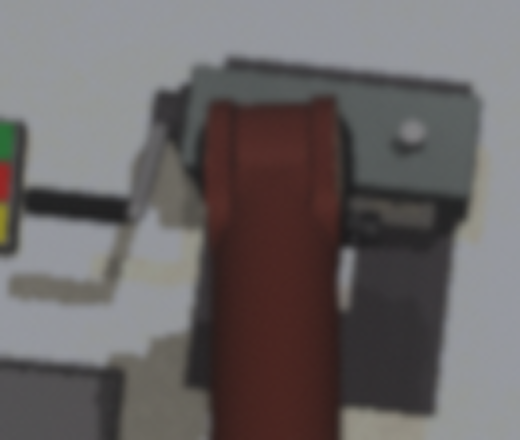

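The shuttle is home and the black lever bar is free, spanning (25..130, 203) in the crop. Move over it.

arm_command --targets '[[[0,-0.4,4,0,0],[0,-0.8,8,0,0],[0,-1.2,12,0,0],[0,-1.6,16,0,0],[0,-1.6,19.5,0,0],[0,-1.6,19.5,0,0],[0,-1.6,19.5,1.5,0],[0,-1.6,19.5,2.2,0],[0,-1.6,19.5,2.2,0],[0,-1.6,19.5,2.2,0]]]'

```text
clock: 27.95
eef_pos: [0.6185, 0.2239, 0.2592]
eef_rot: [-0.001, 0.059, 0.998, -0.0]
force: [-0.0, 0.2, 0.2]
grip_width: 0.0002
gripper_force: 0.0
```

arm_command --targets '[[[0,0,0,1.5,0],[0,0,0,2.4,0],[0,0.7,0,3.3,0],[0,1.3,0,4.2,0],[0,1.8,0,5.2,0],[0,2.3,0,6.3,0],[0,2.6,0,7.4,0],[0,2.8,0,8.5,0],[0,3,0,9.6,0],[0,3,0,10.7,0],[0,3,0,11.8,0],[0,2.8,0,13,0],[0,2.6,0,14.1,0],[0,2.3,0,15.2,0],[0,2,0,15.8,0],[0,1.9,0,16.2,0],[0,1.9,0,16.5,0],[0,1.9,0,16.5,0]]]'

```text
clock: 29.75
eef_pos: [0.5978, 0.2281, 0.0974]
eef_rot: [-0.002, 0.058, 0.998, 0.001]
force: [-7.8, 0.2, 12.9]
grip_width: 0.0001
gripper_force: 6.4
```

arm_command --targets '[[[0,0,0,0.3,0],[0,0,0,0.6,0],[0,0,0,0.9,0],[0,0,0,0.9,0],[0,0,0,0.9,0]]]'

```text
clock: 30.25
eef_pos: [0.5983, 0.2282, 0.0958]
eef_rot: [-0.001, 0.058, 0.998, 0.002]
force: [-17.6, -3.8, 45.8]
grip_width: -0.0001
gripper_force: 22.8
```

```bash
python3 - <<'E'
from m import *
sc=bot.snapshot("scene")
cv2.imwrite("pics/v8.png",cv2.resize(sc[180:310,300:500],None,fx=4,fy=4,interpolation=cv2.INTER_CUBIC))
E
```

View pics/v8.png

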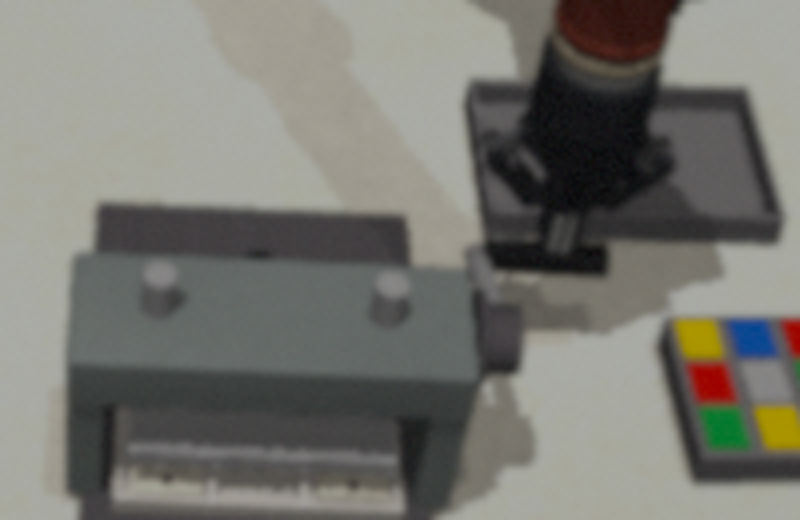

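The lever is at its stop, with the bar at (550,258), and the rise in force confirms the stop. Now let it up along its arc.

arm_command --targets '[[[0,0,0,-0.5,0],[0,0.3,0,-1.3,0],[0,0.7,0,-2.4,0],[0,1,0,-3.6,0],[0,1.1,0,-4.7,0],[0,1.1,0,-5.8,0],[0,1.1,0,-6.9,0],[0,0.9,0,-8,0],[0,0.7,0,-9.1,0],[0,0.4,0,-10.2,0],[0,0,0,-11.3,0],[0,-0.6,0,-12.3,0],[0,-1.2,0,-13.4,0],[0,-1.9,0,-14.5,0],[0,-1.9,0,-16,0],[0,-1.9,0,-18,0],[0,-1.9,0,-20,0],[0,-1.9,0,-20,0]]]'

```text
clock: 32.1
eef_pos: [0.6189, 0.2247, 0.2876]
eef_rot: [0.001, 0.058, 0.998, 0.0]
force: [-0.3, 0.3, -0.0]
grip_width: -0.0
gripper_force: 0.0
```

```bash
python3 - <<'E'
from m import *
s=bot.sense(); print(s["eef_pos"],s["force"],go(.5795,.031,.28,-.12))
E
```

```text
[0.6189 0.2247 0.2876] [-0.3406  0.3312 -0.0058] (array([  1.65, -19.7 ,   0.74]), np.float64(0.003))
```

Back over the post, grip it and draw the shuttle out.

arm_command --targets '[[[5,0.4,-4,0,0],[5,0.8,-8,0,0],[5,1.2,-12,0,0],[5,1.6,-16,0,0],[5,1.6,-19.7,0,0],[5,1.6,-19.7,0,0],[5,1.6,-19.7,0,0],[5,1.6,-19.7,4,0],[5,1.6,-19.7,8,0],[5,1.6,-19.7,12,0],[5,1.6,-19.7,16,0],[5,1.6,-19.7,20,0],[5,1.6,-19.7,23,0],[5,1.6,-19.7,25,0],[5,1.6,-19.7,25,0],[1,1.6,-19.7,25,0],[1,1.6,-19.7,25,0],[1,1.6,-19.7,25,0],[1,1.6,-19.7,25,0],[1,1.6,-19.7,25,0]]]'

```text
clock: 34.1
eef_pos: [0.5804, 0.0307, 0.0368]
eef_rot: [0.001, 0.058, 0.998, 0.0]
force: [-0.5, -0.4, 3.0]
grip_width: 0.023
gripper_force: 40.3
```

arm_command --targets '[[[1,0.5,0,0,0],[1,1.3,0,0,0],[1,2.2,0,0,0],[1,3.1,0,0,0],[1,4,0,0,0],[1,5,0,0,0],[1,6,0,0,0],[1,7,0,0,0],[1,8,0,0,0],[1,9,0,0,0],[1,10,0,0,0],[1,11,0,0,0],[1,12,0,0,0],[1,13,0,0,0],[1,13.8,0,0,0],[1,14.4,0,0,0],[1,14.8,0,0,0],[1,15.2,0,0,0],[1,15.4,0,0,0],[1,15.4,0,0,0]]]'

```text
clock: 36.1
eef_pos: [0.4316, 0.0495, 0.0368]
eef_rot: [0.006, 0.058, 0.998, 0.001]
force: [7.8, 0.8, 0.3]
grip_width: 0.023
gripper_force: 40.0
```

arm_command --targets '[[[1,-0.3,0,0,0],[1,-0.3,0,0,0],[5,-0.3,0,0,0],[5,-0.3,0,0,0],[5,-0.3,0,0,0],[5,-0.3,0,-3,0],[5,-0.3,0,-7,0],[5,-0.3,0,-11,0],[5,-0.3,-4,-12,0],[5,-0.3,-8,-12,0],[5,-0.3,-12,-12,0],[5,-0.3,-16,-12,0],[5,-0.3,-20,-12,0],[5,-0.3,-24,-12,0],[5,-0.3,-24,-12,0],[5,-0.3,-24,-12,0]]]'

```text
clock: 37.7
eef_pos: [0.4005, -0.1903, 0.1553]
eef_rot: [-0.001, 0.06, 0.998, 0.0]
force: [-0.5, 1.1, 0.5]
grip_width: 0.0499
gripper_force: 0.0
```

```bash
python3 - <<'E'
from m import *
im=bot.snapshot("top"); sc=bot.snapshot("scene"); s=bot.sense(); print(s["eef_pos"],s["force"])
a=im[130:250,155:345]; b=sc[180:300,320:510]
cv2.imwrite("pics/v9.png",np.hstack([cv2.resize(a[:,80:],None,fx=4.5,fy=4.5,interpolation=cv2.INTER_CUBIC),cv2.resize(b[:,:65],None,fx=4.5,fy=4.5,interpolation=cv2.INTER_CUBIC)])); cv2.imwrite("pics/raw9.png",im)
E
```

```text
[ 0.4014 -0.1883  0.1554] [-0.0518  1.1    -0.232 ]
```

View pics/v9.png

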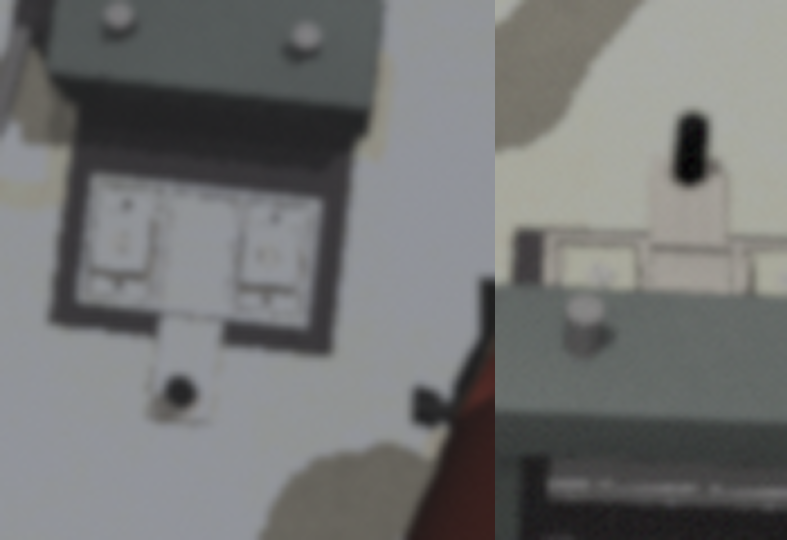

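Both cases are still seated. Ear holes in the left crop: pocket 2 (275,217)/(266,298), pocket 0 (127,205)/(118,285). The shuttle is fully out.

```bash
python3 - <<'E'
from m import *
P=lambda u,v:((u+.5)/4.5-.5+235,(v+.5)/4.5-.5+130)
for n,h in {"p2":((275,217),(266,298)),"p0":((127,205),(118,285))}.items():
    a,b=[onz("top",P(*q),.023) for q in h]; d=a-b; print(n,(a+b)/2,np.arctan2(d[1],d[0]),np.linalg.norm(d))
print(go(.538,-.023,.12,-.117))
E
```

```text
p2 [ 0.5394 -0.0202  0.023 ] -0.11906680478328256 0.06598814897798044
p0 [0.5509 0.0988 0.023 ] -0.11366103431472944 0.065213131840052
(array([-11.68,  17.99,   3.54]), np.float64(0.002))
```

arm_command --targets '[[[6.2,-2,4,0,0],[6.2,-4.5,8,0,0],[6.2,-7,12,0,0],[6.2,-10,16,0,0],[6.2,-11.7,18.1,1,0],[6.2,-11.7,18.1,3.5,0],[6.2,-11.7,18.1,5.5,0],[6.2,-11.7,18.1,7,0],[6.2,-11.7,18.1,7,0],[6.2,-11.7,18.1,7,0],[6.2,-11.7,18.1,7,0]]]' --newtons 50

```text
clock: 38.9
eef_pos: [0.5397, -0.0231, 0.0867]
eef_rot: [0.001, 0.058, 0.998, 0.0]
force: [-0.1, 0.1, 0.2]
grip_width: 0.0618
gripper_force: 0.0
```

```bash
python3 - <<'E'
from m import *
print(bot.sense()["eef_pos"],go(.5385,-.0215,.0305,-.117))
E
```

```text
[ 0.5397 -0.0231  0.0867] (array([0.15, 0.14, 5.62]), np.float64(0.001))
```

arm_command --targets '[[[6.2,0.15,0.15,2,0],[6.2,0.15,0.15,4,0],[6.2,0.15,0.15,5,0],[6.2,0.15,0.15,5.6,0],[6.2,0.15,0.15,5.6,0],[3,0.15,0.15,5.6,0],[3,0.15,0.15,5.6,0],[3,0.15,0.15,5.6,0],[3,0.15,0.15,5.6,0],[3,0.15,0.15,5.6,0]]]'

```text
clock: 39.9
eef_pos: [0.5388, -0.0223, 0.0309]
eef_rot: [0.001, 0.058, 0.998, -0.0]
force: [0.0, -1.6, 5.8]
grip_width: 0.0447
gripper_force: 52.7
```

arm_command --targets '[[[3,0,0,-1,0],[3,0,0,-3,0],[3,0,0,-6,0],[3,0,0,-10,0],[3,0,0,-12,0],[3,0,0,-12,0]]]'

```text
clock: 40.5
eef_pos: [0.5398, -0.0223, 0.1532]
eef_rot: [0.003, 0.058, 0.998, 0.0]
force: [0.7, 0.6, -1.3]
grip_width: 0.0445
gripper_force: 52.0
```

```bash
python3 - <<'E'
from m import *
print(bot.sense()["eef_pos"],go(.4513,.3783,.12,-.105))
E
```

```text
[ 0.5398 -0.0223  0.1532] (array([13.48, 38.75,  3.25]), np.float64(-0.012))
```

arm_command --targets '[[[3,2.5,1.5,0,0],[3,5.5,3.5,0,0],[3,8.5,6,0,0],[3,11,9,0,0],[3,12.5,12.5,0,0],[3,13,16,0,-0.012],[3,13.5,20,0,-0.012],[3,13.5,24,0,-0.012],[3,13.5,28,0,-0.012],[3,13.5,32,0,-0.012],[3,13.5,35,0,-0.012],[3,13.5,37.5,0,-0.012],[3,13.5,38.7,1,-0.012],[3,13.5,38.7,3,-0.012],[3,13.5,38.7,5,-0.012],[3,13.5,38.7,7,-0.012],[3,13.5,38.7,8,-0.012],[3,13.5,38.7,8,-0.012],[3,13.5,38.7,8,-0.012],[3,13.5,38.7,8,-0.012]]]'

```text
clock: 42.5
eef_pos: [0.4495, 0.3782, 0.0707]
eef_rot: [0.001, 0.052, 0.999, 0.001]
force: [0.3, -0.8, -1.4]
grip_width: 0.0447
gripper_force: 52.0
```

```bash
python3 - <<'E'
from m import *
sc=bot.snapshot("scene"); s=bot.sense(); print(s["grip_width"],s["eef_pos"],go(.4513,.3783,.0185,-.105))
cv2.imwrite("pics/v10.png",cv2.resize(sc[150:250,400:520],None,fx=4,fy=4,interpolation=cv2.INTER_CUBIC))
E
```

```text
0.044538994087900005 [0.4495 0.3783 0.0708] (array([-0.17,  0.01,  5.23]), np.float64(0.0))
```

View pics/v10.png

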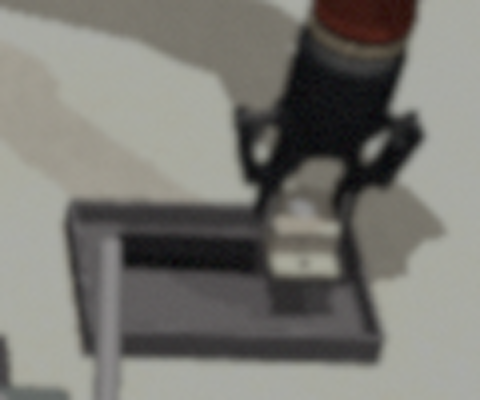

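The case is held level at (305,245), over the far half of the tray and clear of the walls. Lower and release.

arm_command --targets '[[[3,-0.2,0,1.5,0],[3,-0.2,0,3,0],[3,-0.2,0,4.2,0],[3,-0.2,0,5,0],[3,-0.2,0,5.3,0],[3,-0.2,0,5.3,0],[3,-0.2,0,5.3,0]]]'

```text
clock: 43.25
eef_pos: [0.4504, 0.3774, 0.0179]
eef_rot: [-0.001, 0.052, 0.999, -0.0]
force: [-2.5, -2.0, 8.4]
grip_width: 0.0445
gripper_force: 53.1
```

arm_command --targets '[[[5.8,0,0,0,0],[5.8,0,0,0,0],[5.8,0,0,0,0],[5.8,0,0,-1,0],[5.8,0,0,-4,0],[5.8,0,0,-8,0],[5.8,0,0,-11,0],[5.8,0,0,-13,0],[5.8,0,0,-13,0]]]'

```text
clock: 44.15
eef_pos: [0.4529, 0.3792, 0.1508]
eef_rot: [0.003, 0.052, 0.999, 0.003]
force: [0.6, 0.4, 0.4]
grip_width: 0.0579
gripper_force: 0.0
```

```bash
python3 - <<'E'
from m import *
s=bot.sense(); print(s["grip_width"],s["eef_pos"],go(.551,.0975,.09,-.117))
E
```

```text
0.05788993183204031 [0.4529 0.3792 0.1508] (array([-12.67, -27.02,   5.99]), np.float64(0.012))
```

arm_command --targets '[[[6.2,0,-4,0,0.012],[6.2,0,-8,0,0.012],[6.2,0,-12,0,0.012],[6.2,-1,-16,0,0.012],[6.2,-3,-20,0,0.012],[6.2,-6,-23,0,0.012],[6.2,-9.5,-25.5,0,0.012],[6.2,-12,-27,0,0.012],[6.2,-12.7,-27,2,0.012],[6.2,-12.7,-27,4.5,0.012],[6.2,-12.7,-27,6,0.012],[6.2,-12.7,-27,6,0.012],[6.2,-12.7,-27,6,0.012],[6.2,-12.7,-27,6,0.012]]]'

```text
clock: 45.55
eef_pos: [0.5495, 0.0961, 0.0876]
eef_rot: [0.001, 0.058, 0.998, 0.0]
force: [-0.9, 0.2, 0.1]
grip_width: 0.0618
gripper_force: 0.0
```

```bash
python3 - <<'E'
from m import *
sc=bot.snapshot("scene"); im=bot.snapshot("top"); s=bot.sense(); print(s["grip_width"],s["eef_pos"],go(.551,.0975,.0305,-.117))
rects(im,"top",(173,197,225,232),105,.012)
cv2.imwrite("pics/v11.png",np.hstack([cv2.resize(i,None,fx=4,fy=4,interpolation=cv2.INTER_CUBIC) for i in(im[180:250,160:240],sc[190:260,360:480])]))
E
```

```text
0.06168928781878913 [0.5496 0.0961 0.0878] (array([-0.12,  0.15,  5.73]), np.float64(0.0))
top [450.6378 382.4265] [55.2127 87.5311] 84.21435546875
```

View pics/v11.png

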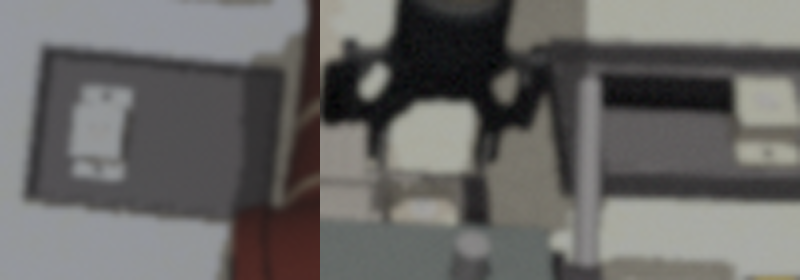

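The first case lies flat inside the tray at (100,130) in the left crop, clear of the walls. The gripper is over the second case in pocket 0. That was the last picture I may view; from here I check by masks and numbers.

arm_command --targets '[[[6.2,-0.1,0.15,2,0],[6.2,-0.1,0.15,4,0],[6.2,-0.1,0.15,5.1,0],[6.2,-0.1,0.15,5.7,0],[6.2,-0.1,0.15,5.7,0],[3,-0.1,0.15,5.7,0],[3,-0.1,0.15,5.7,0],[3,-0.1,0.15,5.7,0],[3,-0.1,0.15,5.7,0],[3,-0.1,0.15,5.7,0]]]'

```text
clock: 46.65
eef_pos: [0.551, 0.0974, 0.0309]
eef_rot: [0.001, 0.058, 0.998, 0.0]
force: [-0.3, -0.1, 4.9]
grip_width: 0.0449
gripper_force: 52.7
```

arm_command --targets '[[[3,0,0,-1,0],[3,0,0,-3,0],[3,0,0,-6,0],[3,0,0,-10,0],[3,0,0,-12,0],[3,0,0,-12,0]]]'

```text
clock: 47.25
eef_pos: [0.552, 0.0976, 0.1532]
eef_rot: [0.003, 0.058, 0.998, 0.001]
force: [0.3, 0.3, -1.2]
grip_width: 0.0445
gripper_force: 52.0
```

```bash
python3 - <<'E'
from m import *
print(bot.sense()["eef_pos"],go(.4408,.2789,.07,-.105))
E
```

```text
[0.552  0.0976 0.1532] (array([13.21, 16.69,  8.27]), np.float64(-0.012))
```

arm_command --targets '[[[3,2.5,0,0,0],[3,5.5,1,0,0],[3,8.5,3,0,0],[3,11,6,0,-0.012],[3,12.5,9,0,-0.012],[3,13.2,12,0,-0.012],[3,13.2,15,0,-0.012],[3,13.2,16.7,1,-0.012],[3,13.2,16.7,3,-0.012],[3,13.2,16.7,5,-0.012],[3,13.2,16.7,7,-0.012],[3,13.2,16.7,8.3,-0.012],[3,13.2,16.7,8.3,-0.012],[3,13.2,16.7,8.3,-0.012]]]'

```text
clock: 48.65
eef_pos: [0.4381, 0.2776, 0.066]
eef_rot: [-0.001, 0.053, 0.999, -0.001]
force: [1.0, -0.8, -1.2]
grip_width: 0.0447
gripper_force: 51.9
```

```bash
python3 - <<'E'
from m import *
s=bot.sense(); print(s["grip_width"],s["gripper_force"],s["eef_pos"],go(.4408,.2789,.0185,-.105))
rects(bot.snapshot("scene"),"scene",(425,206,488,236),110,.012)
E
```

```text
0.04468260322093618 51.936230063438416 [0.4381 0.2776 0.066 ] (array([-0.26,  0.17,  4.74]), np.float64(-0.001))
scene [485.6183 371.4413] [51.8873 28.595 ] 86.10104370117188
scene [435.0697 386.6522] [52.7156 53.5459] 86.18092346191406
scene [453.8992 242.0794] [ 13.6566 111.7023] 76.92160034179688
```

arm_command --targets '[[[3,-0.2,0.1,1.5,0],[3,-0.2,0.1,3,0],[3,-0.2,0.1,4,0],[3,-0.2,0.1,4.5,0],[3,-0.2,0.1,4.8,0],[3,-0.2,0.1,4.8,0],[3,-0.2,0.1,4.8,0]]]'

```text
clock: 49.4
eef_pos: [0.4409, 0.2795, 0.0193]
eef_rot: [0.0, 0.052, 0.999, 0.0]
force: [0.4, -0.6, -0.8]
grip_width: 0.0449
gripper_force: 52.0
```

arm_command --targets '[[[3,0,0,0.1,0],[3,0,0,0.2,0],[3,0,0,0.2,0],[5.8,0,0,0.2,0],[5.8,0,0,0.2,0],[5.8,0,0,0.2,0],[5.8,0,0,-1,0],[5.8,0,0,-4,0],[5.8,0,0,-8,0],[5.8,0,0,-11,0],[5.8,0,0,-13,0],[5.8,0,0,-13,0],[5.8,0,0,-13,0]]]'

```text
clock: 50.7
eef_pos: [0.4404, 0.2793, 0.1492]
eef_rot: [0.0, 0.052, 0.999, 0.0]
force: [-1.0, -0.7, -0.2]
grip_width: 0.0582
gripper_force: 0.0
```

```bash
python3 - <<'E'
from m import *
s=bot.sense(); print(s["grip_width"],s["eef_pos"],go(.4312,.0495,.037,-.12))
E
```

```text
0.05821921138091383 [0.4404 0.2793 0.1492] (array([ -1.49, -22.96,  11.21]), np.float64(0.015))
```

arm_command --targets '[[[5.8,0,-4,0,0],[5.8,-0.5,-8,0,0.015],[5.8,-1,-12,0,0.015],[5.8,-1.5,-16,0,0.015],[5.8,-1.5,-20,0,0.015],[5.8,-1.5,-23,0,0.015],[5.8,-1.5,-23,0,0.015],[5.8,-1.5,-23,0,0.015],[5.8,-1.5,-23,3,0.015],[5.8,-1.5,-23,6,0.015],[5.8,-1.5,-23,9,0.015],[5.8,-1.5,-23,10.5,0.015],[5.8,-1.5,-23,11.2,0.015],[5.8,-1.5,-23,11.2,0.015],[1,-1.5,-23,11.2,0.015],[1,-1.5,-23,11.2,0.015],[1,-1.5,-23,11.2,0.015],[1,-1.5,-23,11.2,0.015],[1,-1.5,-23,11.2,0.015]]]' --newtons 40

```text
clock: 52.6
eef_pos: [0.4321, 0.0494, 0.0377]
eef_rot: [0.001, 0.06, 0.998, 0.0]
force: [-0.7, 0.7, 6.8]
grip_width: 0.0227
gripper_force: 39.2
```

arm_command --targets '[[[1,-0.5,0,0,0],[1,-1.3,0,0,0],[1,-2.2,0,0,0],[1,-3.1,0,0,0],[1,-4,0,0,0],[1,-5,0,0,0],[1,-6,0,0,0],[1,-7,0,0,0],[1,-8,0,0,0],[1,-9,0,0,0],[1,-10,0,0,0],[1,-11,0,0,0],[1,-12,0,0,0],[1,-13,0,0,0],[1,-13.8,0,0,0],[1,-14.4,0,0,0],[1,-14.8,0,0,0],[1,-15.2,0,0,0],[1,-15.4,0,0,0],[1,-15.4,0,0,0]]]'

```text
clock: 54.6
eef_pos: [0.5805, 0.0307, 0.0377]
eef_rot: [-0.004, 0.06, 0.998, 0.0]
force: [-7.8, 0.7, 10.9]
grip_width: 0.0229
gripper_force: 39.9
```

arm_command --targets '[[[1,0.2,0,0,0],[1,0.2,0,0,0],[5,0.2,0,0,0],[5,0.2,0,0,0],[5,0.2,0,0,0],[5,0.2,0,-3,0],[5,0.2,0,-7,0],[5,0.2,0,-11,0],[5,3,-3,-14,0],[5,7,-6,-14,0],[5,10,-10,-14,0],[5,10,-14,-14,0],[5,10,-18,-14,0],[5,10,-22,-14,0],[5,10,-26,-14,0],[5,10,-26,-14,0],[5,10,-26,-14,0]]]'

```text
clock: 56.3
eef_pos: [0.4536, -0.2165, 0.1766]
eef_rot: [-0.0, 0.061, 0.998, 0.0]
force: [0.2, 0.5, 0.1]
grip_width: 0.0499
gripper_force: 0.0
```

```bash
python3 - <<'E'
from m import *
im=bot.snapshot("top"); sc=bot.snapshot("scene"); s=bot.sense(); print(s["eef_pos"],s["force"],s["clock"])
print("tray cases"); rects(im,"top",(173,197,225,232),105,.012)
old=cv2.imread("pics/top0.png"); os=cv2.imread("pics/scene0.png")
def dif(a,b,r): x0,y0,x1,y1=r; return float(np.abs(a[y0:y1,x0:x1].astype(int)-b[y0:y1,x0:x1]).mean())
for k,r in {"spool":(365,112,425,172),"driver":(345,110,362,170),"organiser":(150,128,207,172),"lever":(208,120,245,165),"empty":(440,20,640,60)}.items(): print(k,dif(im,old,r))
print("lever scene",dif(sc,os,(420,200,440,270)))
g=cv2.cvtColor(im,cv2.COLOR_BGR2GRAY)[155:205,262:300]
c=cv2.findContours(cv2.inRange(g,0,45),cv2.RETR_EXTERNAL,2)[0]
for k in c:
    m=cv2.moments(k)
    if m["m00"]>5:
        p=(m["m10"]/m["m00"]+262,m["m01"]/m["m00"]+155); print("dark",p,m["m00"],onz("top",p,.07))
print("post expected px",proj("top",(.5793,.0308,.07)))
E
```

```text
[ 0.4542 -0.2141  0.1766] [1.1229 0.8505 0.3896] 56.4
tray cases
top [441.945  283.5439] [53.3571 87.3949] 84.11801147460938
top [450.6821 382.4859] [54.5255 87.3775] 84.04790496826172
spool 4.3496296296296295
driver 4.771895424836601
organiser 4.076289207868156
lever 4.713113113113113
empty 2.2262916666666666
lever scene 7.832142857142857
dark (279.55555555555554, 175.0793650793651) 10.5 [0.5763 0.0322 0.07  ]
dark (294.8137254901961, 163.72058823529412) 34.0 [ 0.6164 -0.0221  0.07  ]
dark (267.4406130268199, 160.4750957854406) 43.5 [0.6291 0.0749 0.07  ]
post expected px [279.9547 174.2372]
```

```bash
python3 - <<'E'
from m import *
im=bot.snapshot("top"); old=cv2.imread("pics/top0.png"); r9=cv2.imread("pics/raw9.png")
G=lambda i,r:cv2.resize(cv2.cvtColor(i,cv2.COLOR_BGR2GRAY)[r[1]:r[3],r[0]:r[2]],None,fx=4,fy=4,interpolation=cv2.INTER_CUBIC)
def post(i,r):
    for k in cv2.findContours(cv2.inRange(G(i,r),0,60),cv2.RETR_EXTERNAL,2)[0]:
        m=cv2.moments(k)
        if m["m00"]>100: p=((m["m10"]/m["m00"]+.5)/4-.5+r[0],(m["m01"]/m["m00"]+.5)/4-.5+r[1]); print(m["m00"],p,onz("top",p,.07))
print("out"); post(r9,(267,210,285,224)); print("start"); post(old,(272,182,286,194)); print("now"); post(im,(272,170,288,182))
for k,r in {"spool":(365,112,425,172),"driver":(345,110,362,170),"organiser":(150,128,207,172),"lever":(208,120,245,165)}.items():
    print(k,cv2.phaseCorrelate(G(old,r).astype(float),G(im,r).astype(float)))
print(go(.535,.036,.2,-.12))
E
```

```text
out
324.5 (274.55925783256293, 216.85535439137135) [0.4287 0.0507 0.07  ]
start
381.0 (278.04680664916884, 188.0389326334208) [0.5303 0.0378 0.07  ]
now
410.0 (279.5150406504065, 175.3446138211382) [0.5754 0.0324 0.07  ]
spool ((0.045107760781149864, 0.0014711760833137077), 0.4349005184751013)
driver ((-0.0860577260629043, 0.09944424635561688), 0.4441805271526768)
organiser ((-0.003073236472587837, 0.002376822418952429), 0.9487850154125338)
lever ((0.012539294844444271, 0.052730476005123705), 0.7388593638162377)
(array([-5.09, 25.75, -2.31]), np.float64(0.003))
```

The bystanders and the lever are unchanged (shifts under 0.03 px). The post reads 1–2 mm short of home, within noise, so I'll make sure with a gentle push using closed fingers.

arm_command --targets '[[[0,-1,5,-2,0],[0,-2,10,-2.3,0],[0,-3,15,-2.3,0],[0,-4,20,-2.3,0],[0,-5,24,-2.3,0],[0,-5.1,25.7,-2.3,0],[0,-5.1,25.7,-2.3,0],[0,-5.1,25.7,2,0],[0,-5.1,25.7,6,0],[0,-5.1,25.7,10,0],[0,-5.1,25.7,12.8,0],[0,-5.1,25.7,13.5,0],[0,-5.1,25.7,13.5,0],[0,-5.6,25.7,13.5,0],[0,-6.1,25.7,13.5,0],[0,-6.6,25.7,13.5,0],[0,-7,25.7,13.5,0],[0,-7.2,25.7,13.5,0],[0,-7.2,25.7,13.5,0]]]'

```text
clock: 58.35
eef_pos: [0.5566, 0.0309, 0.042]
eef_rot: [0.0, 0.06, 0.998, 0.0]
force: [-0.6, 0.6, 0.1]
grip_width: 0.0001
gripper_force: 0.0
```

arm_command --targets '[[[0,-0.3,0.25,0,0],[0,-0.6,0.25,0,0],[0,-0.9,0.25,0,0],[0,-1.2,0.25,0,0],[0,-1.4,0.25,0,0],[0,-1.4,0.25,0,0]]]'

```text
clock: 58.95
eef_pos: [0.5574, 0.0329, 0.0405]
eef_rot: [-0.014, 0.059, 0.998, -0.0]
force: [-18.6, 1.5, 14.9]
grip_width: 0.0001
gripper_force: 9.7
```

It's firmly on the stop (19 N against 2 N of friction). Back away and hand in.

arm_command --targets '[[[0,0,0.25,0,0],[0,1,0.25,0,0],[0,2,0.25,0,0],[0,2,0,-4,0],[0,2,0,-8,0],[0,2,0,-12,0],[0,4,-4,-15,0],[0,7,-8,-15,0],[0,8,-13,-15,0],[0,8,-18,-15,0],[0,8,-22,-15,0],[0,8,-22,-15,0],[0,8,-22,-15,0],[0,8,-22,-15,0]]]'

```text
clock: 60.35
eef_pos: [0.4654, -0.1755, 0.1918]
eef_rot: [0.0, 0.059, 0.998, 0.001]
force: [-0.1, 0.8, -0.3]
grip_width: -0.0
gripper_force: 0.0
```

```bash
python3 - <<'E'
from m import *
im=bot.snapshot("top"); rects(im,"top",(173,197,225,232),105,.012); print(bot.sense()["force"])
print(bot.sign_off())
E
```

```text
top [441.9769 283.4432] [53.5508 87.4785] 84.11515808105469
top [450.6628 382.406 ] [55.1715 87.6388] 84.38179016113281
[-0.1201  0.6936 -0.2946]
the job is handed in; nothing more can be done
None
```

Job handed in at about 60 s: both white cases were pressed together and now lie cover up in the grey tray, the shuttle is home, the lever is up, and the spool, organiser and screwdriver have not moved.

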